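# Slide the loading stage home under the digital microscope

### The job

Bring the specimen dish under the digital microscope: with your fingertip press down the round lock button on the handle of the loading stage, keep it down without letting it up on the way while you slide the stage along its rails all the way against the end stop, and then let the button come back up so that the stage is locked there. Nothing is to be gripped or picked up: do not touch the dish, let it ride in its nest, and leave the microscope and everything around it where it stands.

Things in the scene. Friction and masses are not known exactly. Their poses are not given: they have to be found in the camera images.
- scope: Digital microscope stand, fixed: white base plate 220 x 380 x 22 mm (its x from -95 to 125, y from -190 to 190) with two steel rails along y. Origin on the bench, on the rails' centre line, midway along; z up. The stage slides along the stand's -y, towards the optics (roughly to the robot's right; yaw within 0.25 rad). A pole, 25 mm thick, 352 mm tall, stands at x = 105, y = -90 mm.
- lens (a point): Centre of the lens's lower end, 135 mm above the bench, at x = 0, y = -90 mm of the stand. The vertical lens (up to 68 mm thick) and the 64 mm square camera above it rise from here to 357 mm. The dish comes to lie below it.
- stop_face (a point): Centre of the face of the fixed end stop that the stage's rubber bumper runs against: an aluminium bar 120 mm wide across the rails at the optics end of the base (in the stand's frame x = 0, y = -171, z = 44 mm).
- stage: Loading stage: black plate 150 x 150 x 12 mm on the rails, origin at the centre of its underside, 42 mm above the bench, axes as the stand's; 0.4 to 0.8 kg. It starts locked, about 120 mm short of the stop. A handle tongue 60 mm wide (y from 75 to 178 mm) carries the button. It slides with 2 to 3 N while the button is down; let up, the lock catches in the next slot (every 15 mm) and holds solidly.
- stage_bumper (a point): Centre of the face of the rubber bumper on the stage's leading (-y) edge (in the stage's frame x = 0, y = -81, z = 2 mm). It meets stop_face when the stage is fully home.
- release_top (a point): Centre of the top of the round grey lock button, 30 mm across, 74 mm above the bench when up, at x = 0, y = 147 mm of the stage, on a housing 62 mm high. Towards the optics an upright thumb tab (60 wide, 8 thick, top 86 mm above the bench) stands across the handle, its near face 26 mm from the button's centre; the fingertip that holds the button may push on it.
- release (a joint): How far the lock button is pressed (m): 0 up, 0.007 fully down on its solid stop. It starts to move at about 5 N and is fully down at about 9 N; it springs up by itself. Its tooth stands in a slot of the index bar between the rails when it is up, and is clear of the bar from 0.0045 on. It can come up fully only where the tooth faces a slot, as it does when the stage is against the end stop.
- dish: The specimen dish, clear plastic with an amber specimen, 60 mm across and 15.5 mm tall, 25 g, lying loose in the nest on the stage. Origin at the centre of its underside.
- nest (a point): Centre of the dish's nest on top of the stage plate, 54 mm above the bench: a ring 73 mm across outside, 65 mm inside, standing 5 mm above the plate.
- oil_bottle: Bystander: amber dropper bottle, 30 mm across, 65 mm tall, on the far side of the stand.
- slide_box: Bystander: closed slide box 90 x 140 x 34 mm, beyond the handle end of the stage.
- forceps: Bystander: steel forceps lying on the bench, 125 mm long, 6 mm high, on the robot's side of the stand.
- spare_dishes: Bystander: stack of clear dishes, 62 mm across, 45 mm tall, on the far side of the stand.
- beaker: Bystander: small glass beaker, 54 mm across, 75 mm tall, near the handle end of the stage.
- marker: Bystander: marker pen lying on the bench, 133 mm long, 17 mm high, on the far side of the stand.
- wash_bottle: Bystander: white wash bottle, 64 mm across, 172 mm tall with its spout, beyond the end-stop end of the stand. (Origins of all bystanders: centre of the underside.)
Not all that is in view belongs to the job. Of the things like the dish, leave any that is pink, red or yellow; of the rest the smaller one is meant.

How it is judged:
On the way, in this order (a step that is already met when the one before it is completed fails the run):
1. the lock button is pressed down (more than 4 mm) with the stage still well short of its end stop (value of joint release above 0.004 m and distance between stage_bumper and stop_face above 0.06 m), for 0.1 s.
2. the stage has been slid against its end stop (within 3 mm) with the button still held down (more than 4 mm) (value of joint release above 0.004 m and distance between stage_bumper and stop_face below 0.003 m), for 0.05 s.
At the end, for the whole second after the job is handed in: The stage's bumper is within 3 mm of the end stop and at rest, the lock button has come back up (pressed less than 1 mm, so the stage is locked), and the dish lies flat and still in its nest (within 5 mm of its centre) (distance between stage_bumper and stop_face below 0.003 m and value of joint release below 0.001 m and linear speed of stage below 0.005 m/s and horizontal distance between dish and nest below 0.005 m and z of dish in the frame of stage below 0.015 m and angle between dish's own z axis and vertical below 0.05 rad and linear speed of dish below 0.01 m/s); the robot touches nothing.
It fails at once if the button is let up (pressed less than 1 mm) on the way, between 10 and 105 mm from the end stop (value of joint release below 0.001 m and distance between stage_bumper and stop_face between 0.01 and 0.105 m).
It fails at once if the dish is touched by the robot (more than 0.5 N) (contact force between any of the fingers, the arm and dish above 0.5 N).
It fails at once if the dish leaves its nest: lifted more than 5 mm off the plate, tipped, or more than 8 mm off centre (z of dish in the frame of stage above 0.017 m or angle between dish's own z axis and vertical above 0.2 rad or horizontal distance between dish and nest above 0.008 m).
It fails at once if the robot pushes on the microscope stand itself (more than 5 N) (contact force between any of the fingers, the arm and scope above 5 N).
It fails at once if a bystander is shifted, lifted or knocked (more than 15 mm) (distance of any of oil_bottle, slide_box, forceps, spare_dishes, beaker, marker, wash_bottle from where it was at the start of the episode above 0.015 m).
It also fails if it takes over 43 s, if anything falls off the work surface, if the arm or the gripper's body presses on something with over 40 N, if the wrist force passes 120 N, or if a joint passes its speed limit or range.

### The arm

A 7-joint arm with a two-finger parallel gripper is mounted at the origin on the work surface. World frame = base frame: x ahead of the robot, y to its left, z up, the work surface at z = 0. Lengths are in m, angles in rad, forces in N, time in s.
With the tool pointing down it reaches from about 0.4 to 0.85 m from the base axis. Payload 4.5 kg.
Tool frame: the origin (TCP) lies at the centre of the arm's flange, where the gripper is bolted on; the fingertips stand 173 mm ahead of it and the grasp point (between the pads) lies 155 mm ahead of it (manip.pinch_z is the distance from the TCP to the grasp point, in m); z points along the fingers, y is the line along which they close (so a half turn about z gives the same grasp; the last joint's range is limited). The gripper opens to 85 mm and grips with 20 to 120 N. Pads are 22 mm wide; open, the fingers measure 114 mm over their backs; the gripper's body (76 mm by 85 mm) begins 54 mm behind the grasp point. The pads swing forward as they close: fully open they stand 13 mm farther back than shut.
Start: joints at [1.194, 0.689, -0.195, 1.565, 0.157, 0.902, -0.215], TCP at [0.25, -0.573, 0.405] pointing down, gripper open.
Joint ranges: [-3.01, 3.01], [-0.46, 2.08], [-1.47, 1.51], [0.13, 2.56], [-1, 4.14], [0.04, 2.09], [-2.66, 2.66]. Speed limits (rad/s): [2.57, 2.57, 3.14, 3.14, 3.14, 3.14, 3.14].

### API

Orientations are given as a unit quaternion [x, y, z, w].
In Python, from workcell import manip, vision, nets gives the robot as it stands.
- The arm moves only by the tool jog_arm, never from a script. Its argument "motion" is a list of rows, each a list of 7 numbers: the turn, a rotation vector about the tool's x, y, z as a fraction of full scale, then the shift along the tool's x, y, z as a fraction of full scale, then the closure, from 0 (fully open) to 1 (shut). A call has 1 to 8 rows; each row shifts and turns the commanded pose from where the row before left it, along the tool's axes as they then stand; what a row does not reach is not made up. Full scale, the value 1, is 0.03 m for a shift and 6 degrees for a turn. A row lasts 1/10 s, in which the tool goes at most 50 mm and 8.59 degrees, less where a joint would pass 70% of its speed; a pose out of reach is approached as far as the arm can. A call with a number of a shift or a turn outside -1 to 1 is refused whole. A call with a gripper value outside its range is refused whole. The fingers move at their own pace and stop on an object; the grip force is fixed at half the most. Time passes only in rows, so rows that do not move let the fingers close. It gives the time, the measured TCP pose, the force, the opening and the grip force at its end, in the units of the state.
- manip.get_state(): the state, without advancing time (a new reading comes with each control period).
- vision.capture(name): name is "scene" or "top" or "wrist"; returns (picture, depth): 400x640x3 uint8, blue, green, red; 400x640 float32, m along the optical axis (not along the pixel's ray), 0 where there is no reading.
- vision.get_calibration(name): a dict with "mtx" (3x3 intrinsics, pixels), "camera_from_world" (4x4, takes a point from world to camera coordinates). Camera axes: x right, y down, z forward; pixel columns grow to the right and rows downward; lengths in m; the calibration is good to about 2 mm. A picture is of the moment at which its call begins: read the wrist's pose just before it. get_calibration takes no time and is no camera call; for the wrist camera it gives the pose at the moment of the call.
- manip.close_job(): hands the job in; it is judged then, once.
Trained networks look in the newest picture that a camera, given by its name, has taken for a name from the list of things; names that differ only in an ending like _2 or _b are one class to them, and where a whole thing is asked for, a point or a joint stands for the part that bears it (a point fixed in the world has none). Each returns a list of dicts, best first, with "p" (0 to 1); they miss things now and then, are a little off and sometimes report something else, mostly with a low value. They report only what shows in the picture. A call takes as long as a camera call. They do not tell look-alikes from the thing itself.
- nets.cut_out(camera, target): "mask" (400x640 bool, what is visible of it).
- nets.landmark_of(camera, target): "centre" ([x, y, z] in m, in world coordinates, good to about 4 mm: a listed point, or the origin of a listed thing).
The state is a dict: "clock": time; "joints": joint angles; "joint_velocities": joint speeds; "tau": joint torques, N m; "position": TCP position; "orientation": TCP orientation; "force": force on the tool from outside, world axes, zero at the start; "moment": the same for the moment, N m; "gripper_width": finger opening in m; "grasp_force": force on a finger pad.
Only numpy, scipy, OpenCV 4.12 (cv2) and the standard library are available. Lean on these libraries where they do the work, as an engineer would, in place of code of your own. Each camera call takes 0.05 s, during which the arm holds its last target. There are 200 camera calls.

## Working session

There is one attempt and no reset: what is moved stays moved. The work goes in short steps, Python scripts to look and compute and a tool call to move; the robot and the scene stay as the last step left them, time stands still between calls to the robot, and variables do not carry over. Pictures are saved under pics/ and viewed, at most 10 in all, crops included, and the job is handed in when it is done.

Besides the shell and the picture viewer there is one more tool, called as name(argument=value, ...) on one line, values as JSON. jog_arm: Moves the arm, as the interface text tells. Its arguments: {"type":"object","properties":{"motion":{"type":"array"}},"required":["motion"]}

```bash
mkdir -p pics; cat > h.py <<'E'
import numpy as np, cv2
from workcell import manip, vision, nets
from scipy.spatial.transform import Rotation as R
def lm(c,t,n=2):
    for d in nets.landmark_of(c,t)[:n]: print(c,t,round(d["p"],2),np.round(d["centre"],4))
E
python3 - <<'E'
from h import *
s=manip.get_state();print(s["clock"],s["position"],s["orientation"],s["force"],s["gripper_width"])
ims=[]
for c in ("scene","top"):
    im,d=vision.capture(c);np.save(c+"_d.npy",d);cv2.imwrite(f"pics/{c}0.png",im)
    for t in ("release_top","stop_face","stage_bumper","nest","lens","scope","stage","beaker","slide_box"): lm(c,t)
print(manip.get_state()["clock"])
E
```

```text
0.0 [ 0.24943304 -0.57268748  0.4038523 ] [ 9.78967117e-01  2.04015779e-01 -2.78777523e-04 -9.31224744e-04] [ 0.44033335 -0.95762573  0.59623156] 0.08533149527032424
scene release_top 0.53 [0.5499 0.1594 0.0768]
scene release_top 0.44 [6.646e-01 2.412e-01 4.000e-04]
scene stop_face 0.88 [ 0.5747 -0.1902  0.0455]
scene stage_bumper 0.74 [ 0.5688 -0.0709  0.0475]
scene nest 0.75 [0.5611 0.015  0.0548]
scene lens 0.87 [ 0.5704 -0.107   0.136 ]
scene scope 0.61 [ 0.5669 -0.015   0.0011]
scene scope 0.46 [0.5639 0.015  0.0418]
scene stage 0.58 [0.5613 0.0143 0.0383]
scene beaker 0.68 [ 0.6651  0.2405 -0.0018]
scene slide_box 0.93 [0.5447 0.2843 0.0046]
top release_top 0.63 [0.5548 0.1637 0.0764]
top release_top 0.28 [0.5655 0.0121 0.0565]
top stop_face 0.67 [ 0.5768 -0.19    0.046 ]
top stage_bumper 0.82 [ 0.5726 -0.0655  0.0468]
top stage_bumper 0.16 [ 0.5678 -0.1048  0.1369]
top nest 0.8 [0.5667 0.0119 0.0563]
top nest 0.16 [0.5682 0.0088 0.0393]
top lens 0.81 [ 0.5666 -0.1086  0.1375]
top stage 0.59 [0.569  0.0072 0.0357]
top beaker 0.73 [0.6648 0.2367 0.0028]
top slide_box 0.57 [ 0.5412  0.2826 -0.0019]
top slide_box 0.38 [0.6676 0.2379 0.004 ]
1.0
```

View pics/scene0.png

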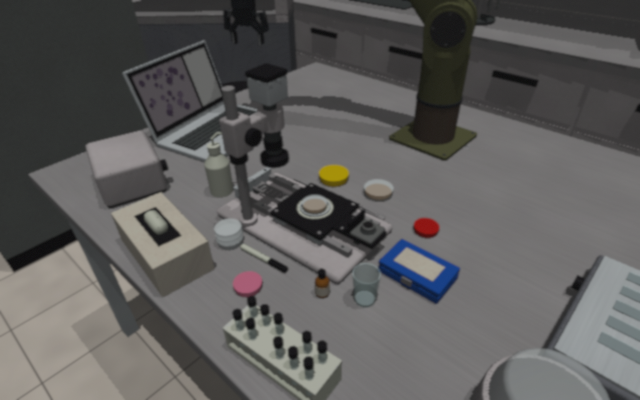

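View pics/top0.png

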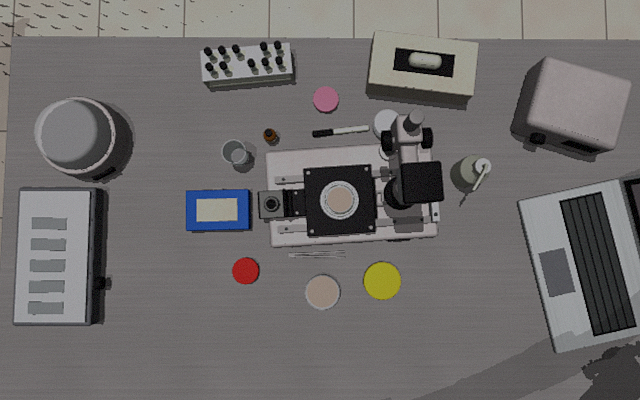

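The scene picture shows the stage with the amber dish in its nest (315,207), the button on the handle at (368,227), the blue slide box and beaker beyond it. In the top picture the button is at (272,204), the nest at (340,200) and the optics at (410,185). The robot's side in front of the stand is clear at height. I'll refine the yaw and button position from depth.

```bash
cat >> h.py <<'E'
def cloud(c,d):
    k=vision.get_calibration(c);K=k["mtx"];T=np.linalg.inv(k["camera_from_world"])
    v,u=np.mgrid[:400,:640];P=np.stack([(u-K[0,2])/K[0,0]*d,(v-K[1,2])/K[1,1]*d,d,np.ones_like(d)],-1)@T.T
    return P[...,:3]
E
python3 - <<'E'
from h import *
P=cloud("top",np.load("top_d.npy"))
x,y,z=P[...,0],P[...,1],P[...,2]
near=(abs(x-.563)<.1)&(np.load("top_d.npy")>0)
m=near&(y>-.08)&(y<.1)&(z>.048)&(z<.062)
r=cv2.minAreaRect((P[m][:,:2]*1000).astype(np.float32));print("plate",r,m.sum())
m=near&(abs(y-.162)<.05)&(z>.055)
for lo,hi in((.055,.066),(.068,.079),(.08,.092)):
    q=m&(z>lo)&(z<hi)
    if q.sum():
        p=P[q];print(lo,q.sum(),np.median(p,0).round(4),p.min(0).round(4),p.max(0).round(4),cv2.minAreaRect((p[:,:2]*1000).astype(np.float32)))
m=(z>.015)&(z<.06)&(abs(y)<.25)&(abs(x-.57)<.17)&~((y>.18))
print("scope",cv2.minAreaRect((P[(z>.015)&(z<.03)&(abs(y+.02)<.21)&(abs(x-.57)<.14)][:,:2]*1000).astype(np.float32)))
E
```

```text
plate ((562.8857421875, 16.098495483398438), (150.34271240234375, 171.09361267089844), 3.9721803665161133) 4327
0.055 593 [0.5537 0.1512 0.0627] [0.5213 0.1121 0.055 ] [0.5845 0.1891 0.0659] ((552.8109741210938, 150.09619140625), (60.17112731933594, 77.2874526977539), 2.709277629852295)
0.068 156 [0.5518 0.1561 0.0762] [0.5254 0.1159 0.068 ] [0.5808 0.1713 0.0788] ((551.2760009765625, 144.45950317382812), (55.28398895263672, 54.06105422973633), 5.419236660003662)
0.08 116 [0.5546 0.1279 0.0862] [0.525  0.1232 0.08  ] [0.5842 0.1684 0.0911] ((549.0512084960938, 135.58743286132812), (50.79835510253906, 50.82666015625), 35.51641845703125)
scope ((593.3358764648438, -16.051513671875), (249.9495086669922, 382.3040466308594), 3.231463670730591)
```

jog_arm(motion=[[0, 0, 0.85, -0.3, -0.95, -0.8, 1], [0, 0, 0.85, 0, -1, 0, 1], [0, 0, 0.85, 0, -1, 0, 1], [0, 0, 0.8, 0, -1, 0, 1], [0, 0, 0, 0.3, -1, 0, 1], [0, 0, 0, 0.3, -1, 0, 1], [0, 0, 0, 0.3, -1, 0, 1], [0, 0, 0, 0.3, -1, 0, 1]])

```text
clock: 1.8
position: [0.2382, -0.34, 0.4289]
orientation: [1.0, 0.03, 0.0, 0.0]
force: [0.1, 0.3, 0.2]
gripper_width: -0.0001
grasp_force: 0.0
```

jog_arm(motion=[[0, 0, 0, 0.5, -1, 0, 1], [0, 0, 0, 0.5, -1, 0, 1], [0, 0, 0, 0.5, -1, 0, 1], [0, 0, 0, 0.5, -1, 0, 1], [0, 0, 0, 0.5, -1, 0, 1], [0, 0, 0, 0.5, -1, 0, 1], [0, 0, 0, 0.5, -1, 0, 1], [0, 0, 0, 0.5, -1, 0, 1]])

```text
clock: 2.6
position: [0.3439, -0.0931, 0.429]
orientation: [1.0, 0.03, 0.001, 0.0]
force: [0.4, -0.0, 0.1]
gripper_width: 0.0
grasp_force: 0.0
```

jog_arm(motion=[[0, 0, 0, 0.5, -1, 0, 1], [0, 0, 0, 0.5, -1, 0, 1], [0, 0, 0, 0.5, -1, 0, 1], [0, 0, 0, 0.7, -1, 0, 1], [0, 0, 0, 0.7, -1, 0, 1], [0, 0, 0, 0.7, -1, 0, 1], [0, 0, 0, 0.7, -1, 0, 1], [0, 0, 0, 0.7, -1, 0, 1]])

```text
clock: 3.4
position: [0.4794, 0.1556, 0.4289]
orientation: [1.0, 0.03, 0.0, 0.0]
force: [0.9, 0.0, 0.2]
gripper_width: -0.0004
grasp_force: 0.0
```

jog_arm(motion=[[0, 0, 0, 0.8, 0, 0.5, 1], [0, 0, 0, 0.8, 0, 0.5, 1], [0, 0, 0, 0.8, 0, 0.8, 1], [0, 0, 0, 0, 0.0, 0.9, 1], [0, 0, 0, 0, 0.0, 0.5, 1], [0, 0, 0, 0, 0, 0, 1], [0, 0, 0, 0, 0, 0, 1]])

```text
clock: 4.1
position: [0.5508, 0.1586, 0.333]
orientation: [1.0, 0.03, 0.0, -0.0]
force: [0.6, -0.8, 0.3]
gripper_width: 0.0001
grasp_force: 0.0
```

```bash
python3 - <<'E'
from h import *
s=manip.get_state();print(s["position"],s["force"])
im,d=vision.capture("wrist");cv2.imwrite("pics/w1.png",im)
lm("wrist","release_top");lm("wrist","nest")
P=cloud("wrist",d);x,y,z=P[...,0],P[...,1],P[...,2]
m=(d>0)&(abs(x-.553)<.04)&(abs(y-.155)<.045)
for lo,hi in((.071,.078),(.08,.09)):
    p=P[m&(z>lo)&(z<hi)]
    if len(p): print(lo,len(p),np.median(p,0).round(4),np.percentile(p,2,0).round(4),np.percentile(p,98,0).round(4))
im,d=vision.capture("scene");cv2.imwrite("pics/s1.png",cv2.resize(im[100:300,230:490],None,fx=3,fy=3))
lm("scene","release_top")
E
```

```text
[0.55077478 0.15858513 0.33302475] [ 0.58921201 -0.77444966  0.31891383]
wrist release_top 0.7 [0.5486 0.1639 0.0783]
0.071 1335 [0.555  0.1578 0.0767] [0.54   0.1319 0.0721] [0.577  0.1719 0.0779]
0.08 988 [0.5579 0.1293 0.0861] [0.5284 0.1242 0.0818] [0.5845 0.1339 0.0877]
scene release_top 0.59 [0.5507 0.1587 0.0759]
```

View pics/w1.png

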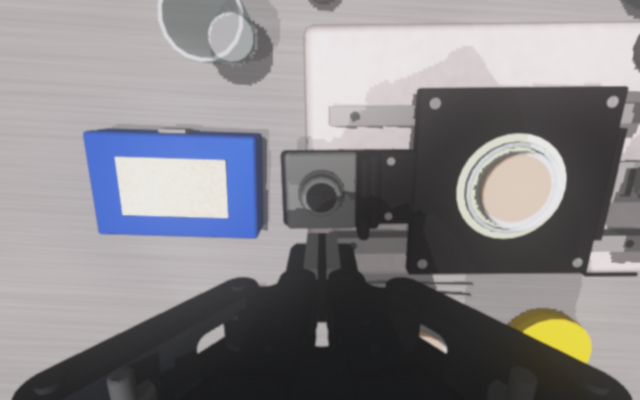

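View pics/s1.png

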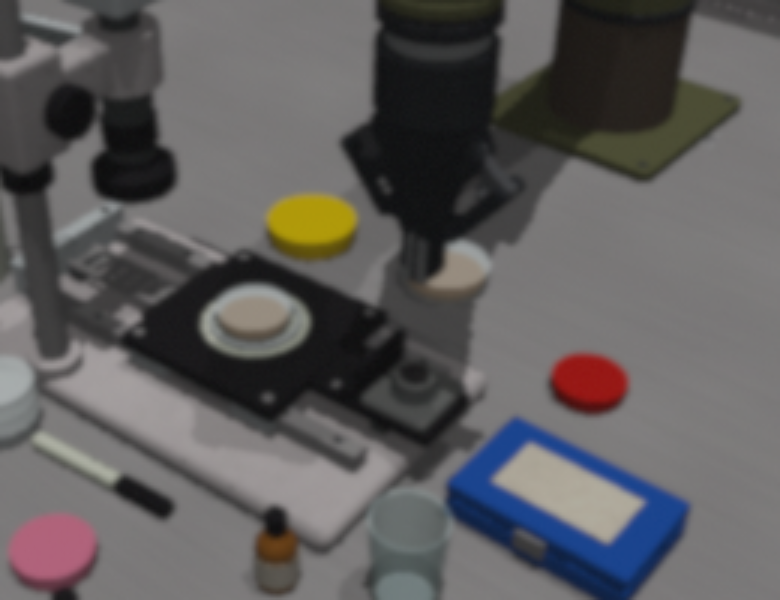

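The wrist view shows the button at (322,193) with the tab right of it at x≈365. The closed tip is just short of the button in world x and otherwise lined up, and the scene crop shows free space above it. I'll centre slightly towards the tab and go down.

jog_arm(motion=[[0, 0, 0, 0.12, 0.12, 0.8, 1], [0, 0, 0, 0, 0, 0.8, 1], [0, 0, 0, 0, 0, 0.8, 1], [0, 0, 0, 0, 0, 0.2, 1], [0, 0, 0, 0, 0, 0, 1]])

```text
clock: 4.85
position: [0.5543, 0.1551, 0.2544]
orientation: [1.0, 0.03, -0.001, 0.0]
force: [0.3, -0.2, 0.3]
gripper_width: 0.0001
grasp_force: 0.0
```

jog_arm(motion=[[0, 0, 0, 0, 0, 0.1, 1], [0, 0, 0, 0, 0, 0.1, 1], [0, 0, 0, 0, 0, 0.1, 1], [0, 0, 0, 0, 0, 0, 1]])

```text
clock: 5.25
position: [0.555, 0.1553, 0.2466]
orientation: [1.0, 0.03, 0.001, -0.0]
force: [-0.2, 0.1, 6.5]
gripper_width: -0.0002
grasp_force: 3.1
```

jog_arm(motion=[[0, 0, 0, 0, 0, 0.1, 1], [0, 0, 0, 0, 0, 0.1, 1], [0, 0, 0, 0, 0, 0.05, 1], [0, 0, 0, 0, 0, 0, 1]])

```text
clock: 5.65
position: [0.5549, 0.1553, 0.2421]
orientation: [1.0, 0.03, 0.002, -0.0]
force: [-6.7, -1.3, 29.8]
gripper_width: -0.0003
grasp_force: 14.7
```

jog_arm(motion=[[0, 0, 0, 0, 0.05, 0, 1], [0, 0, 0, 0, 0.1, 0, 1], [0, 0, 0, 0, 0.15, 0, 1], [0, 0, 0, 0, 0.15, 0, 1], [0, 0, 0, 0, 0.15, 0, 1], [0, 0, 0, 0, 0.1, 0, 1], [0, 0, 0, 0, 0.05, 0, 1]])

```text
clock: 6.35
position: [0.5563, 0.1335, 0.2421]
orientation: [1.0, 0.03, 0.002, -0.001]
force: [-5.4, 1.4, 28.6]
gripper_width: 0.0
grasp_force: 14.5
```

```bash
python3 - <<'E'
from h import *
im,d=vision.capture("top");cv2.imwrite("pics/t2.png",cv2.resize(im[120:280,170:450],None,fx=2.5,fy=2.5))
for t in ("stage_bumper","stop_face","nest"): lm("top",t,1)
im,d=vision.capture("scene");cv2.imwrite("pics/s2.png",cv2.resize(im[100:300,230:490],None,fx=3,fy=3))
for t in ("stage_bumper","stop_face","nest"): lm("scene",t,1)
E
```

```text
top stop_face 0.79 [ 0.5766 -0.189   0.0445]
top nest 0.7 [ 0.5659 -0.0093  0.0567]
scene stage_bumper 0.74 [ 0.5708 -0.0889  0.0458]
scene stop_face 0.59 [ 0.5739 -0.1913  0.0451]
scene nest 0.75 [ 0.563  -0.0084  0.0586]
```

View pics/s2.png

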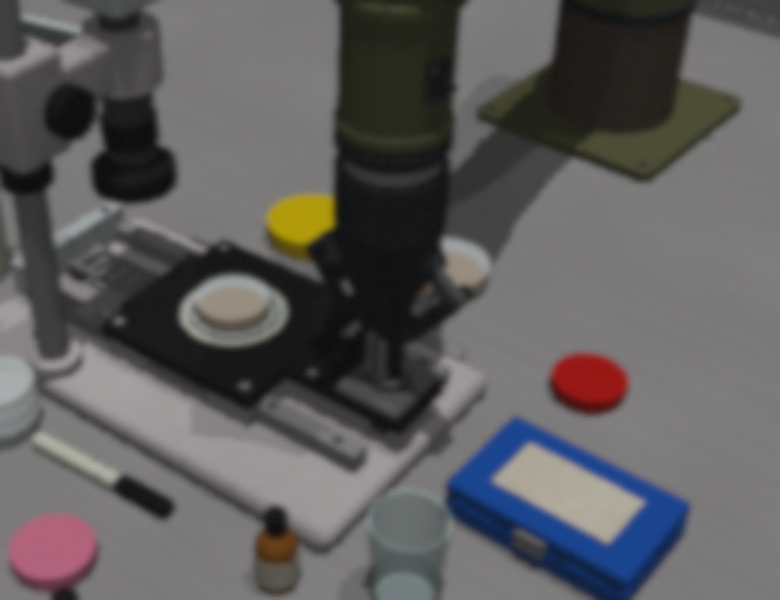

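The stage has moved about 20 mm with the tip on the button (390,375 in the crop), and the dish is still in its nest. I'll continue.

jog_arm(motion=[[0, 0, 0, 0, 0.08, 0, 1], [0, 0, 0, 0, 0.15, 0, 1], [0, 0, 0, 0, 0.2, 0, 1], [0, 0, 0, 0, 0.2, 0, 1], [0, 0, 0, 0, 0.2, 0, 1], [0, 0, 0, 0, 0.2, 0, 1], [0, 0, 0, 0, 0.15, 0, 1], [0, 0, 0, 0, 0.08, 0, 1]])

```text
clock: 7.55
position: [0.5588, 0.0955, 0.2421]
orientation: [1.0, 0.03, 0.002, -0.001]
force: [-5.7, 1.2, 28.9]
gripper_width: 0.0002
grasp_force: 14.5
```

jog_arm(motion=[[0, 0, 0, 0, 0.08, 0, 1], [0, 0, 0, 0, 0.15, 0, 1], [0, 0, 0, 0, 0.2, 0, 1], [0, 0, 0, 0, 0.2, 0, 1], [0, 0, 0, 0, 0.2, 0, 1], [0, 0, 0, 0, 0.15, 0, 1], [0, 0, 0, 0, 0.1, 0, 1], [0, 0, 0, 0, 0.05, 0, 1]])

```text
clock: 8.35
position: [0.561, 0.0616, 0.2421]
orientation: [1.0, 0.03, 0.003, -0.001]
force: [-5.0, 1.1, 29.1]
gripper_width: 0.0002
grasp_force: 14.4
```

jog_arm(motion=[[0, 0, 0, 0, 0.08, 0, 1], [0, 0, 0, 0, 0.13, 0, 1], [0, 0, 0, 0, 0.13, 0, 1], [0, 0, 0, 0, 0.13, 0, 1], [0, 0, 0, 0, 0.1, 0, 1], [0, 0, 0, 0, 0.07, 0, 1], [0, 0, 0, 0, 0.05, 0, 1]])

```text
clock: 9.05
position: [0.5624, 0.0411, 0.2421]
orientation: [1.0, 0.03, 0.003, -0.001]
force: [-3.7, 1.2, 28.8]
gripper_width: 0.0001
grasp_force: 14.3
```

jog_arm(motion=[[0, 0, 0, 0, 0.05, 0, 1], [0, 0, 0, 0, 0.05, 0, 1], [0, 0, 0, 0, 0, 0, 1]])

```text
clock: 9.35
position: [0.5626, 0.0379, 0.2421]
orientation: [1.0, 0.03, 0.003, -0.0]
force: [-3.4, 0.3, 28.5]
gripper_width: -0.0002
grasp_force: 14.3
```

```bash
python3 - <<'E'
from h import *
im,d=vision.capture("scene");cv2.imwrite("pics/s3.png",cv2.resize(im[100:300,190:450],None,fx=3,fy=3))
for t in ("stage_bumper","stop_face","nest","lens"): lm("scene",t,1)
print(manip.get_state()["force"])
E
```

```text
scene stage_bumper 0.76 [ 0.5755 -0.1871  0.0473]
scene stop_face 0.62 [ 0.5764 -0.1916  0.0435]
scene nest 0.97 [ 0.5696 -0.1039  0.0553]
scene lens 0.65 [ 0.5735 -0.1049  0.1404]
[-3.83361684 -0.20845701 28.47345558]
```

jog_arm(motion=[[0, 0, 0, 0, 0.05, 0, 1], [0, 0, 0, 0, 0.05, 0, 1], [0, 0, 0, 0, 0, 0, 1]])

```text
clock: 9.9
position: [0.5627, 0.0356, 0.2421]
orientation: [1.0, 0.03, 0.003, -0.001]
force: [-3.7, 2.2, 27.7]
gripper_width: -0.0003
grasp_force: 14.3
```

jog_arm(motion=[[0, 0, 0, 0, 0.05, 0, 1], [0, 0, 0, 0, 0.05, 0, 1], [0, 0, 0, 0, 0, 0, 1]])

```text
clock: 10.2
position: [0.5628, 0.0349, 0.2421]
orientation: [0.999, 0.031, 0.003, -0.003]
force: [-4.6, 6.7, 29.8]
gripper_width: 0.0005
grasp_force: 14.4
```

jog_arm(motion=[[0, 0, 0, 0, 0.05, 0, 1], [0, 0, 0, 0, 0.05, 0, 1], [0, 0, 0, 0, 0, 0, 1], [0, 0, 0, 0, 0, 0, 1]])

```text
clock: 10.6
position: [0.5628, 0.0343, 0.2421]
orientation: [0.999, 0.033, 0.003, -0.004]
force: [-6.0, 10.8, 29.2]
gripper_width: -0.0002
grasp_force: 14.4
```

```bash
python3 - <<'E'
from h import *
im,d=vision.capture("scene");cv2.imwrite("pics/s3.png",cv2.resize(im[100:300,190:450],None,fx=3,fy=3))
for t in ("stage_bumper","stop_face"): lm("scene",t,1)
im,d=vision.capture("top")
for t in ("stage_bumper","stop_face"): lm("top",t,1)
E
```

```text
scene stage_bumper 0.67 [ 0.5774 -0.1901  0.0438]
scene stop_face 0.73 [ 0.5774 -0.1926  0.0433]
top stage_bumper 0.7 [ 0.5805 -0.1867  0.0484]
top stop_face 0.57 [ 0.5794 -0.1907  0.0468]
```

View pics/s3.png

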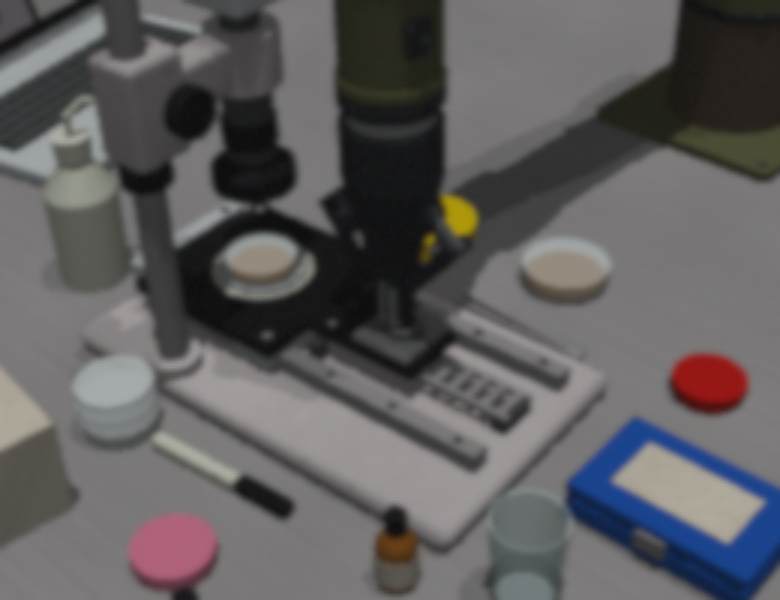

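The stage is home: the dish sits below the lens (262,260 in the crop), the tip is on the button at (400,325), and the push force rises while the travel has stopped at 121 mm. Next I'll lift straight up.

jog_arm(motion=[[0, 0, 0, 0, 0, -0.1, 1], [0, 0, 0, 0, 0, -0.1, 1], [0, 0, 0, 0, 0, -0.1, 1], [0, 0, 0, 0, 0, -0.1, 1], [0, 0, 0, 0, 0, -0.2, 1], [0, 0, 0, 0, -0.1, -0.4, 1], [0, 0, 0, 0, -0.1, -0.6, 1], [0, 0, 0, 0, 0, -0.6, 1]])

```text
clock: 11.7
position: [0.5615, 0.0349, 0.3052]
orientation: [1.0, 0.03, -0.0, -0.0]
force: [-0.4, -0.0, -0.4]
gripper_width: -0.0003
grasp_force: 0.0
```

jog_arm(motion=[[0, 0, 0, -0.5, 0, -0.8, 1], [0, 0, 0, -1, 0, -0.5, 1], [0, 0, 0, -1, 0, 0, 1], [0, 0, 0, -1, 0, 0, 1], [0, 0, 0, 0, 0, 0, 1], [0, 0, 0, 0, 0, 0, 1]])

```text
clock: 12.3
position: [0.4568, 0.0281, 0.3439]
orientation: [1.0, 0.03, 0.001, 0.0]
force: [1.5, 0.3, 0.5]
gripper_width: 0.0002
grasp_force: 0.0
```

```bash
python3 - <<'E'
from h import *
im,d=vision.capture("top");cv2.imwrite("pics/t4.png",cv2.resize(im[120:280,170:490],None,fx=2.5,fy=2.5))
for t in ("stage_bumper","stop_face","release_top","nest"): lm("top",t,1)
P=cloud("top",d);x,y,z=P[...,0],P[...,1],P[...,2]
m=(d>0)&(np.hypot(x-.5615,y-.039)<.011);print("button z",np.percentile(z[m],[10,50,90]).round(4),m.sum())
m=(d>0)&(abs(x-.56)<.03)&(y<.04)&(y>-.01)&(z>.082)&(z<.09);print("tab",np.median(P[m],0).round(4))
im,d=vision.capture("scene");cv2.imwrite("pics/s4.png",cv2.resize(im[100:300,190:450],None,fx=3,fy=3))
for t in ("stage_bumper","stop_face","nest","dish","release_top"): lm("scene",t,1)
E
```

```text
top stage_bumper 0.91 [ 0.578  -0.1866  0.0444]
top stop_face 0.56 [ 0.5756 -0.1906  0.042 ]
top release_top 0.58 [0.5629 0.044  0.0771]
top nest 0.93 [ 0.571  -0.1091  0.0562]
button z [0.0753 0.0775 0.0795] 82
tab [0.5614 0.0092 0.0857]
scene stage_bumper 0.76 [ 0.5781 -0.1872  0.0447]
scene stop_face 0.83 [ 0.5777 -0.1905  0.0403]
scene nest 0.69 [ 0.5705 -0.1099  0.0538]
scene dish 0.88 [ 0.7992  0.0413 -0.0028]
scene release_top 0.69 [0.56   0.0395 0.0751]
```

View pics/s4.png

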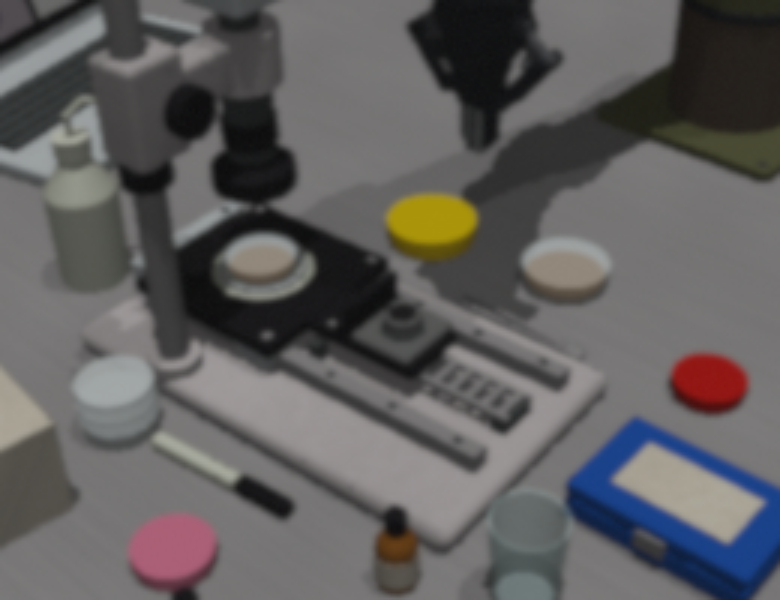

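The button is back up at (405,315) with its top at about 76 mm. The stage is home, the dish lies flat under the lens at (262,258), and the arm is clear.

```bash
python3 -c "
from workcell import manip
print(manip.close_job())"
```

```text
the job is handed in; nothing more can be done
None
```

The job is handed in, with no verdict returned: the button stayed down all the way to the end stop and is back up, the stage looks home and locked, and the dish lies in its nest under the lens with the arm clear.

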